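# Eject a drive cartridge from the wiping dock and file it

## Robot

A 7-joint arm with a two-finger parallel gripper is mounted at the origin on the work surface. World frame = base frame: x ahead of the robot, y to its left, z up, the work surface at z = 0. Lengths are in m, angles in degrees, forces in N, time in s.
With the tool pointing down it reaches from about 0.425 to 0.95 m from the base axis. Payload 4.7 kg.
Tool frame: the origin (TCP) lies at the very end of the fingers, on their centre line; the grasp point (between the pads) lies 19 mm behind it; z points along the fingers, y is the line along which they close (so a half turn about z gives the same grasp; the last joint's range is limited). The gripper opens to 85 mm and grips with 20 to 120 N. Pads are 22 mm wide; open, the fingers measure 114 mm over their backs; the gripper's body (76 mm by 85 mm) begins 54 mm behind the grasp point. The pads swing forward as they close: fully open they stand 13 mm farther back than shut.
Start: joints at [64.807, 26.849, -2.785, 87.806, 1.381, 65.374, -4.715], TCP at [0.27, -0.619, 0.231] pointing down, gripper open.
Joint ranges: [-148.3, 148.3], [-19.14, 114.17], [-79.39, 73.82], [5.75, 140.21], [-59.74, 239.74], [12.07, 113.84], [-152.46, 152.46]. Speed limits (degrees/s): [147.25, 147.25, 180, 180, 180, 180, 180].

## Interface

Orientations are given as [roll, pitch, yaw] about the fixed x, y, z axes, in that order (R = Rz(yaw) Ry(pitch) Rx(roll)).
In Python, from workcell import robot gives the robot as it stands.
- The arm moves only by the tool move_arm, never from a script. Its argument "targets" is a list of rows, each a list of 3 entries, a list of its own where there are three numbers: the shift along the tool's x, y, z in cm, then the turn, a rotation vector about the tool's x, y, z in rad, then the opening, from 0 (shut) to 1 (fully open). A call has 1 to 12 rows; each row is the pose to reach, as a shift and turn from the pose commanded when the call began, along the tool's axes at that moment; what a row does not reach only later rows make up. A row lasts 1/12 s, in which the tool goes at most 41.7 mm and 7.16 degrees, less where a joint would pass 70% of its speed; a pose out of reach is approached as far as the arm can. A call with a gripper value outside its range is refused whole. The fingers move at their own pace and stop on an object; "newtons" is the grip in N (left out, the last holds). Time passes only in rows, so rows that repeat a pose let the fingers close. It gives the time, the measured TCP pose, the force, the opening and the grip force at its end, in the units of the state.
- robot.observe(): the state, without advancing time (a new reading comes with each control period).
- robot.snapshot(name): name is "scene" or "top" or "wrist"; returns (picture, depth): 400x640x3 uint8, red, green, blue; 400x640 float32, m along the optical axis (not along the pixel's ray), 0 where there is no reading.
- robot.calibration(name): a dict with "camera_matrix" (3x3 intrinsics, pixels), "k1" (the pictures are not rectified: a ray, as slopes to the right and down, at radius r is drawn at 1 + k1 r^2 times it, then the intrinsics apply), "rvec" (rotation vector, rad) and "tvec" (3), from world to camera coordinates, as OpenCV has them. Camera axes: x right, y down, z forward; pixel columns grow to the right and rows downward; lengths in m; the calibration is good to about 2 mm. A picture is of the moment at which its call begins: read the wrist's pose just before it. calibration takes no time and is no camera call; for the wrist camera it gives the pose at the moment of the call.
- robot.hand_in(): hands the job in; it is judged then, once.
The state is a dict: "t": time; "qpos": joint angles; "joint_velocities": joint speeds; "tau": joint torques, N m; "position": TCP position; "orientation": TCP orientation; "ft_force": force on the tool from outside, world axes, zero at the start; "ft_torque": the same for the moment, N m; "finger_gap": finger opening in m; "gripper_force": force on a finger pad.
Only numpy, scipy, OpenCV 4.12 (cv2) and the standard library are available. Lean on these libraries where they do the work, as an engineer would, in place of code of your own. Each camera call takes 0.05 s, during which the arm holds its last target. There are 200 camera calls.

## Task

The drive cartridge in the leaning two-slot dock has been wiped: push down the ejector key in front of its own slot until the cartridge pops up, let the key spring back, then draw the cartridge out along its slot. Stand it upright, top edge up, in the empty bay of the wire rack (the one with the rubber mat), lowered gently and centred on the mat, and let go. Leave the key of the blanked-off slot, the two cartridges already in the rack and all the crockery alone.

Things in the scene. Friction and masses are not known exactly. Their poses are not given: they have to be found in the camera images.
- dock: Fixed grey dock, 232 wide (y), 160 high; origin on the table under it, z up. Its top face slopes 30 deg towards -x: slots' outward axis u = (-0.5, 0, 0.866), up-slope v = (0.866, 0, 0.5). Two slots, mouths 23 (v) x 92 (y), 113 deep, mouth centres (0, +58, 132) left and (0, -58, 132) right. Face reaches 100 down-slope, 52 up-slope of them. One slot holds the cartridge, the other a blank.
- key_left_top (a point): Top centre of the left (+y) slot's aluminium ejector key: pad 44 (y) x 26 (v), 62 down-slope of its slot, 30 proud of the face. Site axes: x = v, z = u. Push along -u: travel 25 against a spring, about 16 N in all; at full travel a pusher has lifted the cartridge 33 along u. Light grip in the slot keeps a lifted cartridge up when the key springs back.
- key_right_top (a point): The same for the right (-y) slot.
- key_left_part (a joint): Left key's travel, m: 0 released, 0.025 fully pressed; springs back to 0.
- key_right_part (a joint): Right key's travel, likewise.
- cart_centre (a point): Centre of the loose cartridge in the dock: black slab with ribbed top end, 20 thick (its x) x 90 wide (its y) x 110 tall (its z, top edge at +z), 150 g. At the start its z = u, x = v of the dock and its top edge lies 3 below the face, so it cannot be gripped; ejected, it stands 30 proud, still leaning. Pulling it out takes about 8 N.
- blank_plate (a point): Fixed black blanking plate, 97 x 28 x 4, that closes the other slot; point at the middle of its top, 4 above the face. It shows which slot and key not to use.
- rack: Fixed wire rack: wooden base 205 (x) x 110 (y) x 12 high, origin under its centre. Three bays at x = -62, 0, +62. Each lies between two wire hoops 6 thick, 64 wide (y), topping out 81 above the table, 28 clear between them. Two bays hold cartridges, one (it varies) is empty.
- bay_mat (a point): Centre of the top of the fixed rubber mat (24 x 80 x 3, top 15 above the table) on the floor of the empty bay; axes as the rack's: a cartridge stands with its 20 mm thickness along x and 90 mm width along y, either way round.
- spare_a_centre (a point): Centre of another, like cartridge standing in a rack bay, 12 above the table to 122; leave alone.
- spare_b_centre (a point): Likewise, second one.
- vase: Bystander: loose white ceramic vase, 200 high, up to 88 across, slim neck (mm); origin at the centre of its underside.
- candlestick: Bystander: loose brass candlestick, 165 high, foot 84 across (mm); origin at the centre of its underside.
- jar: Bystander: loose closed glass jar, 110 high, 72 across (mm); origin at the centre of its underside.
- bowl: Bystander: loose white bowl, 50 high, 110 across (mm); origin at the centre of its underside.
- mug: Bystander: loose white mug, 90 high, 76 across, handle on its +y side (mm); origin at the centre of its underside.
- tumbler: Bystander: loose open glass tumbler, 110 high, 72 across (mm); origin at the centre of its underside.
Mind the look-alikes: they are no part of the job. Leave any green, orange or purple look-alike of the part that bears cart_centre alone.

How it is judged:
By the outcome, as a careful person would: the job done as asked, in the order asked, and still so for the second after the job is handed in, with the robot touching nothing.
It also fails if it takes over 58 s, if anything falls off the work surface, if the arm or the gripper's body presses on something with over 40 N, if the wrist force passes 120 N, or if a joint passes its speed limit or range.

## Working session

There is one attempt and no reset: what is moved stays moved. The work goes in short steps, Python scripts to look and compute and a tool call to move; the robot and the scene stay as the last step left them, time stands still between calls to the robot, and variables do not carry over. Pictures are saved under pics/ and viewed, at most 10 in all, crops included, and the job is handed in when it is done.

Besides the shell and the picture viewer there is one more tool, called after ">>>" by a JSON object that holds its "api" and its "payload". move_arm: Moves the arm, as the interface text tells. Its arguments: {"type":"object","properties":{"targets":{"type":"array","items":{"type":"array"}},"newtons":{"type":"number"}},"required":["targets"]}

```bash
ls; mkdir -p pics; cat > h.py <<'E'
import numpy as np,cv2
from scipy.spatial.transform import Rotation as R
from workcell import robot
def grab(n):
    c=robot.calibration(n); p,d=robot.snapshot(n)
    np.savez('last_%s.npz'%n,p=p,d=d,K=c['camera_matrix'],k1=c['k1'],r=c['rvec'],t=c['tvec']); return p,d
def load(n): return np.load('last_%s.npz'%n)
def w(n,u,v,z=None,L=None):
    # pixel->world; by depth, or on plane z
    L=L or load(n); K=L['K']; q=np.array([(u-K[0,2])/K[0,0],(v-K[1,2])/K[1,1]])
    s=q.copy()
    for _ in range(20): s=q/(1+L['k1']*(s@s))
    Rm=cv2.Rodrigues(L['r'])[0]; t=np.ravel(L['t']); ray=np.r_[s,1]
    if z is None:
        d=L['d'][int(round(v)),int(round(u))]; return Rm.T@(ray*d-t)
    o=-Rm.T@t; D=Rm.T@ray; return o+D*(z-o[2])/D[2]
def save(p,name,crop=None,f=1):
    if crop: p=p[crop[1]:crop[3],crop[0]:crop[2]]
    p=cv2.resize(p,None,fx=f,fy=f,interpolation=cv2.INTER_CUBIC)
    cv2.imwrite('pics/'+name,p[:,:,::-1])
def cloud(n):
    L=load(n);K=L['K'];h,ww=L['d'].shape
    uu,vv=np.meshgrid(np.arange(ww),np.arange(h)); q=np.stack([(uu-K[0,2])/K[0,0],(vv-K[1,2])/K[1,1]],-1); s=q.copy()
    for _ in range(20): s=q/(1+L['k1']*(s**2).sum(-1,keepdims=True))
    d=L['d'][...,None]; X=np.concatenate([s*d,d],-1)
    return (X-np.ravel(L['t']))@cv2.Rodrigues(L['r'])[0]
E
python3 - <<'E'
from h import *
for n in('scene','top'):
    p,d=grab(n); save(p,n+'0.png')
print(robot.observe())
E
```

```text
pics
{'t': 0.1, 'qpos': array([64.80499404, 26.89181433, -2.78442596, 87.86762755,  1.38188941,
       65.3744054 , -4.71426166]), 'joint_velocities': array([ 0.00207627, -0.08610944,  0.0530048 , -0.09552317,  0.05611679,
       -0.00960426, -0.04177462]), 'tau': array([ 1.48371069e-03, -5.11515176e+01, -4.66073595e-02, -2.38391376e+01,
        1.07998578e-02,  4.33040856e-03,  1.28331905e-06]), 'position': array([ 0.26937743, -0.61834448,  0.23037108]), 'orientation': array([-1.79899841e+02,  4.40120386e-03,  2.35425797e+01]), 'ft_force': array([-0.49786676,  0.25609256,  0.45188642]), 'ft_torque': array([ 0.00539755,  0.02875488, -0.04121479]), 'gripper_force': 0.0, 'finger_gap': 0.08534854312288657}
```

View pics/scene0.png

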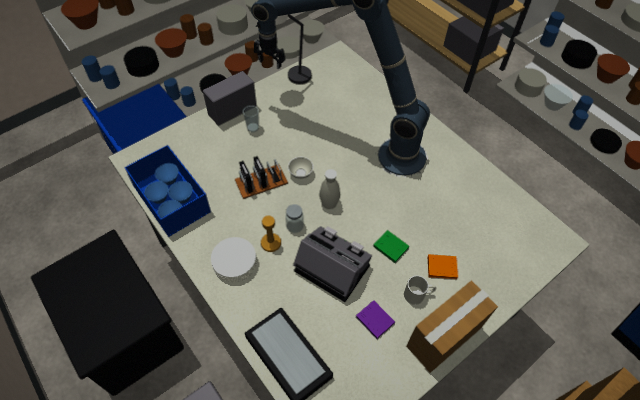

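View pics/top0.png

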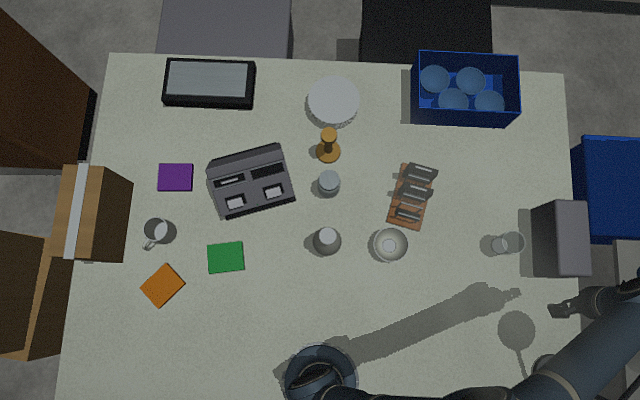

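The top view shows the dock at about (250,180), the rack at (412,195) and the robot base at (320,375). The green, orange and purple slabs lie flat at (225,257), (163,286) and (175,177). The vase is at (326,240), the jar at (329,184), the candlestick at (328,145) and the bowl at (388,245). Next I'll crop in on the dock and the rack.

```bash
python3 - <<'E'
from h import *
L=load('top');p=L['p']
a=p[135:230,195:305];b=p[150:245,375:450]
a=cv2.resize(a,None,fx=4,fy=4,interpolation=cv2.INTER_CUBIC);b=cv2.resize(b,None,fx=4,fy=4,interpolation=cv2.INTER_CUBIC)
save(np.clip(np.hstack([a,b]).astype(float)*1.5,0,255).astype(np.uint8),'crop1.png')
C=cloud('top')
for n,u,v in [('key?',235,202),('key?',274,192),('slotL',231,181),('slotR',268,170),('table',150,340),('rack',405,225)]: print(n,C[v,u].round(4))
# points above the dock/rack
np.save('C.npy',C)
E
```

```text
key? [0.5069 0.2724 0.1286]
key? [0.5425 0.1607 0.1283]
slotL [0.5694 0.2901 0.128 ]
slotR [0.6056 0.1819 0.1381]
table [ 0.09    0.5227 -0.0007]
rack [ 0.4812 -0.2454  0.0164]
```

View pics/crop1.png

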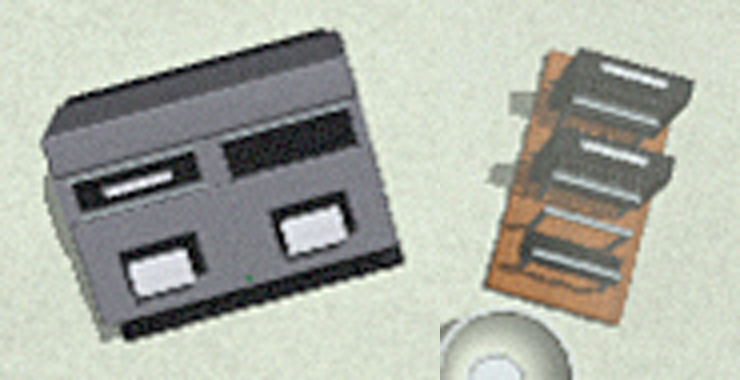

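```bash
cat > m.py <<'E'
from h import *
C=np.load('C.npy');p=load('top')['p'].astype(int)
def comp(mask,minn=20):
    n,l,s,c=cv2.connectedComponentsWithStats(mask.astype(np.uint8)); return [(l==i) for i in range(1,n) if s[i,4]>minn]
br=p.min(2)
roi=np.zeros(br.shape,bool);roi[140:225,205:300]=1
cs=[]
for m in comp(roi&(br>125)&(C[...,2]>.1)):
    P=C[m]; cs.append(np.median(P,0)); uv=np.argwhere(m).mean(0)[::-1]; print('bright',m.sum(),uv.round(1),cs[-1].round(4), w('top',*uv,z=.127).round(4))
# face plane
g=roi&(abs(p[...,0]-p[...,2])<25)&(br>55)&(br<115)&(C[...,2]>.075)&(C[...,2]<.158)
P=C[g]
for _ in range(8):
    c=P.mean(0);n=np.linalg.svd(P-c)[2][2];n*=np.sign(n[2]);P=C[g][abs((C[g]-c)@n)<.004]
print('face n',n.round(3),'yaw',np.degrees(np.arctan2(-n[1],-n[0])),'tilt',np.degrees(np.arccos(n[2])),len(P),c)
mc=[w('top',375+(X-440)/4,150+Y/4,z=.012) for X,Y in[(555,50),(485,290),(617,325)]]
print(np.round(mc,4)); a=mc[0]-mc[1];b=mc[1]-mc[2]
print('rack yaw',np.degrees(np.arctan2(a[1],a[0])),np.degrees(np.arctan2(-b[0],b[1])),'len',np.linalg.norm(a),np.linalg.norm(b),'ctr',(mc[0]+mc[2])/2)
for k,(u,v) in dict(vase=(326,238),jar=(329,182),candle=(328,137),bowl=(389,245),mug=(155,230)).items(): print(k,C[v,u].round(3))
E
python3 m.py
```

```text
bright 22 [228.4 180.9] [0.5688 0.2974 0.1305] [0.5697 0.298  0.127 ]
bright 111 [273.1 192.2] [0.5419 0.1635 0.127 ] [0.542  0.1635 0.127 ]
bright 114 [234.9 202.9] [0.5047 0.2724 0.1273] [0.5046 0.2727 0.127 ]
face n [-0.469 -0.161  0.869] yaw 18.968735929628128 tilt 29.71318898498102 2423 [0.57092288 0.23700994 0.12238476]
[[ 0.6872 -0.2399  0.012 ]
 [ 0.487  -0.1867  0.012 ]
 [ 0.4642 -0.2915  0.012 ]]
rack yaw -14.875795983368347 -12.256937144180522 len 0.20715419727856693 0.1072603114031077 ctr [ 0.57569118 -0.26569382  0.012     ]
vase [0.407 0.002 0.201]
jar [0.584 0.001 0.115]
candle [0.707 0.01  0.165]
bowl [ 0.417 -0.198  0.007]
mug [0.427 0.547 0.002]
```

```bash
cat >> h.py <<'E'
YD=18.8; KEY=np.array([.5047,.2725,.127])
ex=np.array([np.cos(np.radians(YD)),np.sin(np.radians(YD)),0]);ey=np.array([-ex[1],ex[0],0]);ez=np.array([0,0,1.])
U=-.5*ex+.866*ez; V=.866*ex+.5*ez
RD=np.c_[ey,V,-U]; RD=R.from_matrix(RD).as_matrix()
def Rdown(y): # tool down, tool y along heading y deg
    a=np.radians(y);return np.c_[[-np.sin(a),np.cos(a),0],[np.cos(a),np.sin(a),0],[0,0,-1]]
def rel(pos,Rt,s=None,cmd=None):
    s=s or robot.observe()
    p0,R0=(s['position'],R.from_euler('xyz',s['orientation'],degrees=True).as_matrix()) if cmd is None else cmd
    sh=R0.T@(np.array(pos)-p0)*100; rv=R.from_matrix(R0.T@Rt).as_rotvec()
    print('shift',sh.round(2),'turn',rv.round(4),'rows',round(max(np.linalg.norm(sh)/4.17,np.degrees(np.linalg.norm(rv))/7.16),1))
E
python3 - <<'E'
from h import *
rel([.27,-.619,.40],Rdown(-66.5))
rel([.50,-.25,.42],Rdown(-26))
rel([.50,.15,.40],Rdown(18.8))
rel(KEY+.1*U,RD)
E
```

```text
shift [  0.03   0.06 -16.96] turn [-0.0017  0.0001  0.0007] rows 4.1
shift [ 35.85 -24.59 -18.92] turn [-1.700e-03 -5.000e-04 -7.061e-01] rows 11.4
shift [ 51.83 -61.26 -16.86] turn [-1.500e-03 -1.200e-03 -1.488e+00] rows 19.7
shift [ 52.17 -72.68   1.8 ] turn [-0.4239  0.3877 -1.4516] rows 21.5
```

>>> {"api": "move_arm", "payload": {"targets": [[[0,0,-4],[0,0,0],0],[[0,0,-8],[0,0,0],0],[[0,0,-12],[0,0,0],0],[[0,0,-17],[0,0,0],0],[[35.9,-24.6,-19],[0,0,-0.706],0],[[35.9,-24.6,-19],[0,0,-0.706],0],[[35.9,-24.6,-19],[0,0,-0.706],0],[[35.9,-24.6,-19],[0,0,-0.706],0],[[35.9,-24.6,-19],[0,0,-0.706],0],[[35.9,-24.6,-19],[0,0,-0.706],0],[[35.9,-24.6,-19],[0,0,-0.706],0],[[35.9,-24.6,-19],[0,0,-0.706],0]]}}

```text
t: 1.1
position: [0.4465, -0.3349, 0.4145]
orientation: [-180.0, 0.0, 64.0]
ft_force: [0.6, -0.1, -1.0]
finger_gap: 0.0
gripper_force: 0.0
```

```bash
python3 - <<'E'
from h import *
rel([.50,-.25,.42],Rdown(-26))
rel([.50,.15,.40],Rdown(18.8))
rel(KEY+.12*U,RD)
E
```

```text
shift [ 9.98  1.08 -0.55] turn [-0.0005  0.0001 -0.0003] rows 2.4
shift [ 45.93 -16.46   1.45] turn [-5.000e-04 -0.000e+00 -7.822e-01] rows 11.7
shift [ 52.92 -25.66  18.36] turn [-0.4969  0.2047 -0.764 ] rows 14.8
```

>>> {"api": "move_arm", "payload": {"targets": [[[45.9,-16.5,1.5],[0,0,-0.782],0],[[45.9,-16.5,1.5],[0,0,-0.782],0],[[45.9,-16.5,1.5],[0,0,-0.782],0],[[45.9,-16.5,1.5],[0,0,-0.782],0],[[45.9,-16.5,1.5],[0,0,-0.782],0],[[45.9,-16.5,1.5],[0,0,-0.782],0],[[45.9,-16.5,1.5],[0,0,-0.782],0],[[45.9,-16.5,1.5],[0,0,-0.782],0],[[45.9,-16.5,1.5],[0,0,-0.782],0],[[45.9,-16.5,1.5],[0,0,-0.782],0],[[45.9,-16.5,1.5],[0,0,-0.782],0],[[45.9,-16.5,1.5],[0,0,-0.782],0]]}}

```text
t: 2.1
position: [0.4981, 0.152, 0.3995]
orientation: [180.0, -0.1, 109.0]
ft_force: [-0.3, -0.0, 0.1]
finger_gap: 0.0002
gripper_force: 0.0
```

```bash
python3 - <<'E'
from h import *
rel(KEY+.15*U,RD)
E
```

```text
shift [11.19 -2.95 14.27] turn [-0.5235 -0.002   0.0032] rows 4.4
```

>>> {"api": "move_arm", "payload": {"targets": [[[11.2,-2.9,14.3],[-0.5235,-0.002,0.003],0],[[11.2,-2.9,14.3],[-0.5235,-0.002,0.003],0],[[11.2,-2.9,14.3],[-0.5235,-0.002,0.003],0],[[11.2,-2.9,14.3],[-0.5235,-0.002,0.003],0],[[11.2,-2.9,14.3],[-0.5235,-0.002,0.003],0],[[11.2,-2.9,14.3],[-0.5235,-0.002,0.003],0],[[11.2,-2.9,14.3],[-0.5235,-0.002,0.003],0]]}}

```text
t: 2.68
position: [0.4307, 0.2443, 0.2525]
orientation: [150.4, 0.3, 108.9]
ft_force: [0.9, -0.3, -0.4]
finger_gap: 0.0001
gripper_force: 0.0
```

```bash
python3 - <<'E'
from h import *
p,d=grab('wrist'); save(p,'wrist1.png')
np.save('Cw.npy',cloud('wrist'))
o=robot.observe();print(o['position'],o['orientation'],o['qpos'])
rel(KEY,RD)
E
```

```text
[0.433654   0.2443943  0.25512569] [150.19317416   0.17354671 108.74268607] [ 14.90548388  -1.69927411 -53.14505857 126.59036803  18.67810944
  27.45359881 -34.33901259]
shift [ 0.42  0.25 14.91] turn [-0.0034  0.0031  0.0006] rows 3.6
```

View pics/wrist1.png

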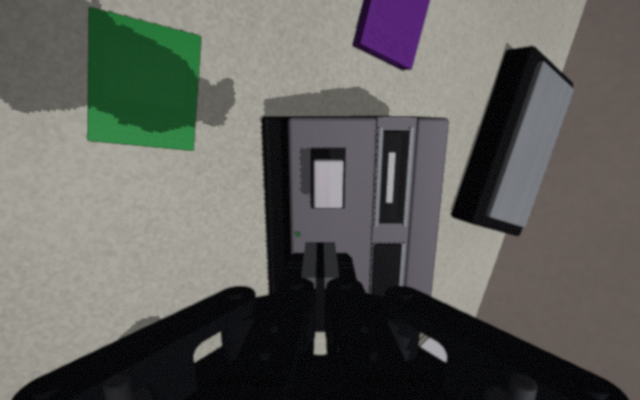

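The wrist view shows the left key at (329,183), with the white-striped cartridge recessed in its slot at (395,178). The plain black blank is at (388,265). So the left slot is the one to use. I'll measure the key and slot in this view.

```bash
python3 - <<'E'
from h import *
Cw=np.load('Cw.npy');p=load('wrist')['p'].astype(int);br=p.min(2)
roi=np.zeros(br.shape,bool);roi[145:220,305:352]=1
m=roi&(br>120)&(Cw[...,2]>.1);P=Cw[m];uv=np.argwhere(m)[:,::-1]
print('key',m.sum(),uv.min(0),uv.max(0),np.median(P,0).round(4),P.mean(0).round(4),'vs',KEY)
print('key size along ey,V',np.ptp((P-KEY)@ey).round(4),np.ptp((P-KEY)@V).round(4))
roi[:]=0;roi[120:230,290:440]=1
g=roi&(br>40)&(br<110);P=Cw[g]
for _ in range(8):
    c=P.mean(0);n=np.linalg.svd(P-c)[2][2];n*=np.sign(n[2]);P=Cw[g][abs((Cw[g]-c)@n)<.003]
print('face',n.round(3),'yaw',np.degrees(np.arctan2(-n[1],-n[0])),np.degrees(np.arccos(n[2])),len(P),'U',U.round(3))
M=KEY-.03*U+.062*V; print('mouth',M.round(4),'face offs at mouth',((M-c)@n).round(4))
s=w('wrist',393,178); print('cart top px393,178',s.round(4),'rel mouth ey,V,U',[((s-M)@a).round(4) for a in(ey,V,U)])
# dark slot region bounds, projected on face plane
C=Cw; 
for u,v in[(383,131),(410,131),(379,224),(405,224)]:
    L=load('wrist');a=w('wrist',u,v,z=0.0);b=w('wrist',u,v,z=.3);t=((c-a)@n)/((b-a)@n);q=a+t*(b-a);print(u,v,[((q-M)@e).round(4) for e in(ey,V)])
E
```

```text
key 1289 [315 161] [342 207] [0.5067 0.2745 0.1278] [0.5058 0.2742 0.1292] vs [0.5047 0.2725 0.127 ]
key size along ey,V 0.0841 0.0242
face [-0.473 -0.161  0.866] yaw 18.82640611795153 29.9703318413452 11735 U [-0.473 -0.161  0.866]
mouth [0.5697 0.2946 0.132 ] face offs at mouth 0.0007
cart top px393,178 [0.5745 0.2967 0.1324] rel mouth ey,V,U [np.float64(0.0004), np.float64(0.0047), np.float64(-0.0023)]
383 131 [np.float64(0.0456), np.float64(-0.0078)]
410 131 [np.float64(0.0458), np.float64(0.0176)]
379 224 [np.float64(-0.0468), np.float64(-0.0069)]
405 224 [np.float64(-0.0467), np.float64(0.0195)]
```

>>> {"api": "move_arm", "payload": {"targets": [[[0.45,0.4,4],[-0.003,0.003,0],0],[[0.45,0.4,8],[-0.003,0.003,0],0],[[0.45,0.4,11],[-0.003,0.003,0],0],[[0.45,0.4,13],[-0.003,0.003,0],0],[[0.45,0.4,14.2],[-0.003,0.003,0],0],[[0.45,0.4,14.8],[-0.003,0.003,0],0],[[0.45,0.4,15.4],[-0.003,0.003,0],0],[[0.45,0.4,15.8],[-0.003,0.003,0],0],[[0.45,0.4,15.8],[-0.003,0.003,0],0]]}}

```text
t: 3.48
position: [0.5146, 0.2742, 0.1215]
orientation: [149.8, -0.0, 108.5]
ft_force: [-1.9, -1.8, 1.8]
finger_gap: -0.0002
gripper_force: 1.7
```

```bash
python3 - <<'E'
from h import *
o=robot.observe();d=o['position']-np.array([.506,.2735,.1275])
print([(d@e).round(4) for e in(ey,V,U)],o['orientation'],'F along u',o['ft_force']@U,o['ft_force'])
E
```

```text
[np.float64(-0.0021), np.float64(0.0042), np.float64(-0.0093)] [ 1.49841829e+02 -2.16587516e-02  1.08465190e+02] F along u 2.7148734054294485 [-1.87582966 -1.81567773  1.77186109]
```

>>> {"api": "move_arm", "payload": {"targets": [[[0,0,-1],[0,0,0],0],[[0.2,-0.35,-1],[0,0,0],0],[[0.2,-0.35,-0.5],[0,0,0],0],[[0.2,-0.35,0],[0,0,0],0],[[0.2,-0.35,0],[0,0,0],0]]}}

```text
t: 3.9
position: [0.5106, 0.2762, 0.12]
orientation: [149.8, -0.1, 108.6]
ft_force: [0.3, -0.2, 3.7]
finger_gap: 0.0
gripper_force: 1.7
```

```bash
cat > st.py <<'E'
from h import *
o=robot.observe();d=o['position']-np.array([.506,.2735,.1275])
print([(d@e).round(4) for e in(ey,V,U)],o['orientation'],'F along u',o['ft_force']@U,o['ft_force'])
E
python3 st.py
```

```text
[np.float64(0.0011), np.float64(0.0008), np.float64(-0.0091)] [ 1.49757816e+02 -7.77750556e-02  1.08627501e+02] F along u 3.08379752812818 [ 0.26297509 -0.22850216  3.6621835 ]
```

Contact is centred on the key. I'll keep pressing in small steps.

>>> {"api": "move_arm", "payload": {"targets": [[[0,0,0.4],[0,0,0],0],[[0,0,0.8],[0,0,0],0],[[0,0,1.1],[0,0,0],0],[[0,0,1.4],[0,0,0],0],[[0,0,1.4],[0,0,0],0]]}}

```text
t: 4.32
position: [0.5168, 0.2784, 0.1085]
orientation: [149.7, -0.0, 108.6]
ft_force: [-0.2, -0.6, 4.7]
finger_gap: -0.0002
gripper_force: 2.4
```

```bash
python3 st.py
```

```text
[np.float64(0.0012), np.float64(0.0008), np.float64(-0.0223)] [ 1.49719263e+02 -2.71566960e-02  1.08645475e+02] F along u 4.334304399792406 [-0.24947657 -0.63970746  4.74958788]
```

>>> {"api": "move_arm", "payload": {"targets": [[[0,0,0.2],[0,0,0],0],[[0,0,0.4],[0,0,0],0],[[0,0,0.4],[0,0,0],0]]}}

```text
t: 4.57
position: [0.5181, 0.2789, 0.1061]
orientation: [149.6, 0.1, 108.6]
ft_force: [-8.8, -6.2, 20.0]
finger_gap: -0.0
gripper_force: 10.9
```

```bash
python3 - <<'E'
exec(open('st.py').read())
p,d=grab('wrist');save(p,'wrist2.png')
E
```

```text
[np.float64(0.0012), np.float64(0.0008), np.float64(-0.0251)] [1.49639734e+02 7.08816806e-02 1.08646324e+02] F along u 22.508298348780297 [-8.79820338 -6.24769322 20.01984225]
```

View pics/wrist2.png

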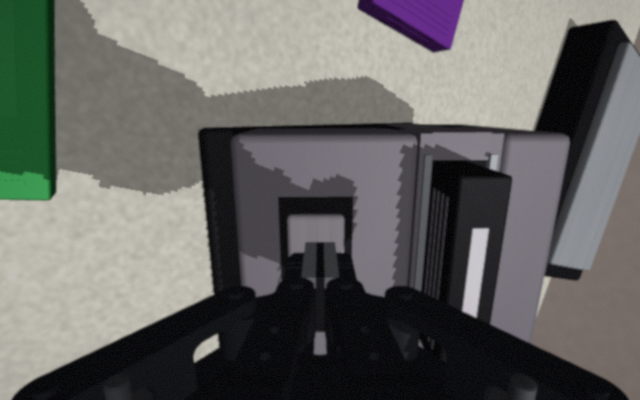

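The key is at its stop (25 mm travel, 22 N) and the cartridge stands proud, with its top at about (478,270). Next I'll back off and measure again.

>>> {"api": "move_arm", "payload": {"targets": [[[0,0,-1],[0,0,0],0],[[0,0,-2.5],[0,0,0],0],[[0,0,-5],[0,0,0],0],[[0,0,-9],[0,0,0],0.55],[[0,0,-13],[0,0,0],0.55],[[0,0,-16],[0,0,0],0.55],[[0,0,-16],[0,0,0],0.55],[[0,0,-16],[0,0,0],0.55],[[0,0,-16],[0,0,0],0.55]]}}

```text
t: 5.37
position: [0.4418, 0.2521, 0.2431]
orientation: [149.8, -0.0, 108.6]
ft_force: [-0.4, 0.3, -0.5]
finger_gap: 0.0471
gripper_force: 0.0
```

```bash
python3 - <<'E'
exec(open('st.py').read())
p,d=grab('wrist');save(p,'wrist3.png',(220,60,540,300),2.5);np.save('Cw.npy',cloud('wrist'));print(o['finger_gap'])
E
```

```text
[np.float64(0.0004), np.float64(-0.0008), np.float64(0.134)] [ 1.49758794e+02 -3.96257026e-03  1.08571328e+02] F along u -0.2821109949850601 [-0.42019754  0.25559009 -0.50787169]
0.04713176096875279
```

View pics/wrist3.png

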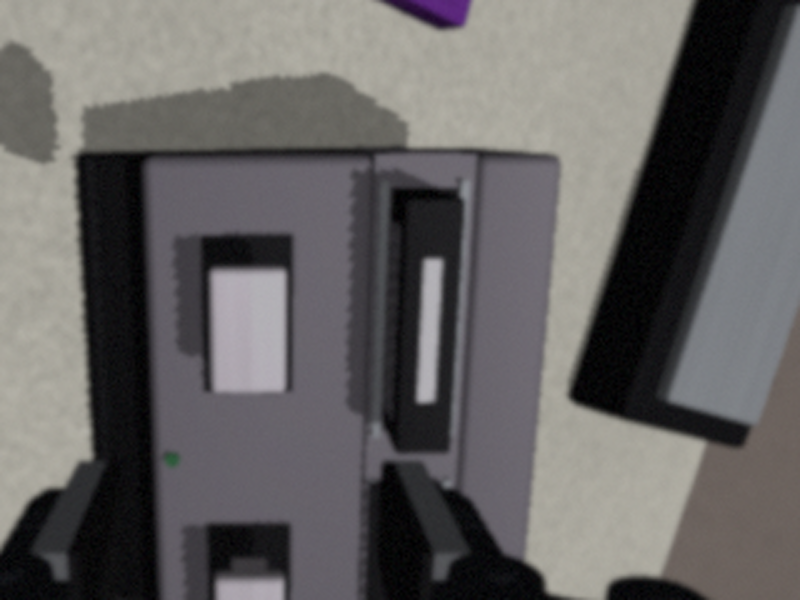

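The key is back up. The top face of the cartridge shows at crop (406,197), (462,193), (449,450) and (398,450).

```bash
python3 - <<'E'
from h import *
Cw=np.load('Cw.npy'); K2=np.array([.506,.2735,.1275]); M=K2-.03*U+.062*V
m=np.zeros(Cw.shape[:2],bool); m[145:235,385:400]=1
P=Cw[m]; h=(P-M)@U; print('top height over face',np.percentile(h,[10,50,90]).round(4))
top=M+.03*U; q=[]
for x,y in[(406,197),(462,193),(449,450),(398,450)]:
    u,v=220+x/2.5,60+y/2.5;a=w('wrist',u,v,z=0);b=w('wrist',u,v,z=.3);t=((top-a)@U)/((b-a)@U);c=a+t*(b-a);q.append(c);print([((c-M)@e).round(4) for e in(ey,V)])
c=np.mean(q,0);print('mean',[((c-M)@e).round(4) for e in(ey,V,U)],c)
# depth-based extents
g=np.zeros(m.shape,bool);g[120:250,370:410]=1;g&=(((Cw-M)@U)>.02)&(((Cw-M)@U)<.04);P=Cw[g]
for e in(ey,V):x=(P-M)@e;print(np.percentile(x,[1,50,99]).round(4))
rel(c+.08*U,RD); rel(c-.026*U,RD)
E
```

```text
top height over face [0.0288 0.0297 0.0306]
[np.float64(0.0449), np.float64(-0.0092)]
[np.float64(0.0462), np.float64(0.0091)]
[np.float64(-0.0435), np.float64(0.0102)]
[np.float64(-0.0434), np.float64(-0.0079)]
mean [np.float64(0.001), np.float64(0.0006), np.float64(0.03)] [0.55695603 0.29192612 0.15877921]
[-0.0437  0.003   0.0446]
[-0.0099 -0.0008  0.0099]
shift [0.09 6.39 5.34] turn [ 0.0022  0.0012 -0.0035] rows 2.0
shift [ 0.1   6.37 15.94] turn [ 0.0022  0.0012 -0.0035] rows 4.1
```

>>> {"api": "move_arm", "payload": {"targets": [[[0.1,3,4],[0.002,0.001,-0.0035],0.55],[[0.1,6.4,5.3],[0.002,0.001,-0.0035],0.55],[[0.1,6.4,7],[0.002,0.001,-0.0035],0.55],[[0.1,6.4,7],[0.002,0.001,-0.0035],0.55],[[0.1,6.4,10],[0.002,0.001,-0.0035],0.55],[[0.1,6.4,13],[0.002,0.001,-0.0035],0.55],[[0.1,6.4,15],[0.002,0.001,-0.0035],0.55],[[0.1,6.4,15.8],[0.002,0.001,-0.0035],0.55],[[0.1,6.4,15.8],[0.002,0.001,-0.0035],0.55],[[0.1,6.4,15.8],[0.002,0.001,-0.0035],0.55]]}}

```text
t: 6.25
position: [0.5674, 0.2974, 0.1361]
orientation: [150.2, -0.0, 109.0]
ft_force: [-1.7, 0.5, 0.2]
finger_gap: 0.0469
gripper_force: 0.0
```

```bash
python3 - <<'E'
from h import *
o=robot.observe(); c=np.array([.5570,.2919,.1588]);d=o['position']-c
print([(d@e).round(4) for e in(ey,V,U)],o['orientation'],o['ft_force'],o['qpos'].round(1));rel(c-.026*U,RD)
E
```

```text
[np.float64(0.0019), np.float64(-0.0013), np.float64(-0.0255)] [ 1.50162925e+02 -3.28294243e-02  1.08958753e+02] [-1.7266797   0.45197978  0.22297347] [ -2.7  25.2 -40.3 118.3  66.4  26.7 -74.4]
shift [-0.19  0.13  0.05] turn [-0.0029 -0.0019  0.0021] rows 0.1
```

>>> {"api": "move_arm", "payload": {"newtons": 45, "targets": [[[-0.15,0.13,0],[-0.003,-0.002,0.002],0.55],[[-0.15,0.13,0],[-0.003,-0.002,0.002],0.25],[[-0.15,0.13,0],[-0.003,-0.002,0.002],0.1],[[-0.15,0.13,0],[-0.003,-0.002,0.002],0.1],[[-0.15,0.13,0],[-0.003,-0.002,0.002],0.1],[[-0.15,0.13,0],[-0.003,-0.002,0.002],0.1]]}}

```text
t: 6.75
position: [0.5691, 0.2956, 0.1384]
orientation: [149.9, 0.0, 108.7]
ft_force: [-3.9, -1.3, -2.3]
finger_gap: 0.0193
gripper_force: 47.4
```

>>> {"api": "move_arm", "payload": {"targets": [[[0,0,-0.7],[0,0,0],0.1],[[0,0,-1.5],[0,0,0],0.1],[[0,0,-2.5],[0,0,0],0.1],[[0,0,-3.5],[0,0,0],0.1],[[0,0,-4.5],[0,0,0],0.1],[[0,0,-5.5],[0,0,0],0.1],[[0,0,-6.5],[0,0,0],0.1],[[0,0,-7.5],[0,0,0],0.1],[[0,0,-8.5],[0,0,0],0.1],[[0,0,-10],[0,0,0],0.1],[[0,0,-12],[0,0,0],0.1],[[0,0,-12],[0,0,0],0.1]]}}

```text
t: 7.75
position: [0.5131, 0.278, 0.2466]
orientation: [149.4, 0.1, 108.8]
ft_force: [0.7, 1.3, -1.3]
finger_gap: 0.0191
gripper_force: 46.9
```

```bash
python3 - <<'E'
from h import *
o=robot.observe(); print(o['finger_gap'],o['qpos'].round(1))
grab('wrist'); L=load('wrist'); save(L['p'],'wrist4.png')
rel(o['position']+[.02,0,.15],RD); rel([.54,.15,.37],Rdown(5))
rel([.53,-.22,.36],Rdown(-13.5))
E
```

```text
0.01908540729053707 [ 11.9  11.7 -54.7 118.8  41.2  31.4 -52.5]
shift [ -0.57   9.3  -12.09] turn [ 0.0088  0.0016 -0.0008] rows 3.7
shift [-12.91   4.97 -11.54] turn [ 0.5299 -0.0627  0.2339] rows 4.7
shift [-47.64  -6.6  -17.16] turn [ 0.5184 -0.1487  0.549 ] rows 12.2
```

View pics/wrist4.png

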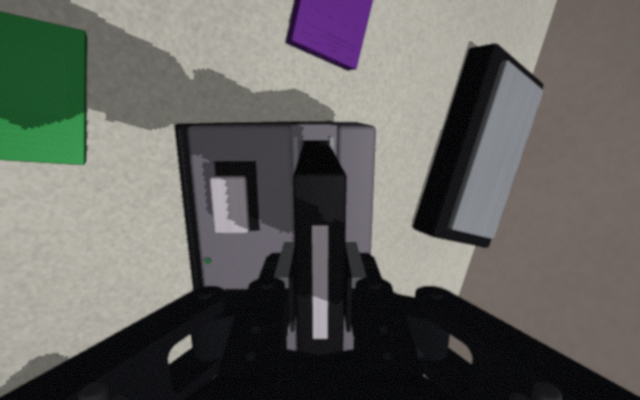

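The cartridge is out of the slot and held square, at (320,240). Now to raise it and turn it upright.

>>> {"api": "move_arm", "payload": {"targets": [[[-0.5,3,-4],[0,0,0],0.1],[[-0.5,6,-8],[0,0,0],0.1],[[-0.5,9.3,-12],[0,0,0],0.1],[[-12.9,5,-12.5],[0.53,-0.063,0.234],0.1],[[-12.9,5,-12.5],[0.53,-0.063,0.234],0.1],[[-12.9,5,-12.5],[0.53,-0.063,0.234],0.1],[[-12.9,5,-12.5],[0.53,-0.063,0.234],0.1],[[-12.9,5,-12.5],[0.53,-0.063,0.234],0.1],[[-12.9,5,-12.5],[0.53,-0.063,0.234],0.1],[[-12.9,5,-12.5],[0.53,-0.063,0.234],0.1]]}}

```text
t: 8.63
position: [0.5365, 0.1485, 0.3745]
orientation: [-179.7, -0.0, 95.1]
ft_force: [-0.7, 0.8, -2.1]
finger_gap: 0.0198
gripper_force: 45.9
```

```bash
python3 - <<'E'
from h import *
o=robot.observe(); print(o['finger_gap'],o['qpos'].round(1))
rel([.53,-.22,.37],Rdown(-13.5))
E
```

```text
0.019832974196991877 [ 24.1  18.4 -56.8  89.8  15.3  80.5 -28.9]
shift [-36.65  -3.89   0.45] turn [-5.500e-03  3.000e-04  3.239e-01] rows 8.8
```

>>> {"api": "move_arm", "payload": {"targets": [[[-51,-1.5,0.5],[-0.005,0,0.324],0.1],[[-51,-1.5,0.5],[-0.005,0,0.324],0.1],[[-51,-1.5,0.5],[-0.005,0,0.324],0.1],[[-51,-1.5,0.5],[-0.005,0,0.324],0.1],[[-51,-1.5,0.5],[-0.005,0,0.324],0.1],[[-51,-1.5,0.5],[-0.005,0,0.324],0.1],[[-51,-1.5,0.5],[-0.005,0,0.324],0.1],[[-51,-1.5,0.5],[-0.005,0,0.324],0.1],[[-51,-1.5,0.5],[-0.005,0,0.324],0.1],[[-51,-1.5,0.5],[-0.005,0,0.324],0.1],[[-51,-1.5,0.5],[-0.005,0,0.324],0.1],[[-51,-1.5,0.5],[-0.005,0,0.324],0.1]]}}

```text
t: 9.63
position: [0.564, -0.3517, 0.3721]
orientation: [179.9, 0.2, 76.6]
ft_force: [0.3, 1.1, 0.2]
finger_gap: 0.0188
gripper_force: 45.9
```

>>> {"api": "move_arm", "payload": {"targets": [[[0,0,0],[0,0,0],0.1],[[0,0,0],[0,0,0],0.1],[[0,0,0],[0,0,0],0.1]]}}

```text
t: 9.88
position: [0.5644, -0.3494, 0.3715]
orientation: [179.9, 0.1, 76.6]
ft_force: [0.4, 0.4, -1.6]
finger_gap: 0.019
gripper_force: 45.8
```

```bash
python3 - <<'E'
from h import *
o=robot.observe(); print(o['position'],o['orientation'],o['finger_gap'],o['qpos'].round(1))
p,d=grab('wrist'); np.save('Cw.npy',cloud('wrist')); save(np.clip(p*1.4,0,255).astype(np.uint8),'wrist5.png',None,1.25)
E
```

```text
[ 0.56444426 -0.34938267  0.37149804] [1.79934957e+02 7.05932889e-02 7.65551639e+01] 0.0189644890521617 [ 55.4  26.6 -42.2  76.3  17.7  83.6   0.9]
```

View pics/wrist5.png

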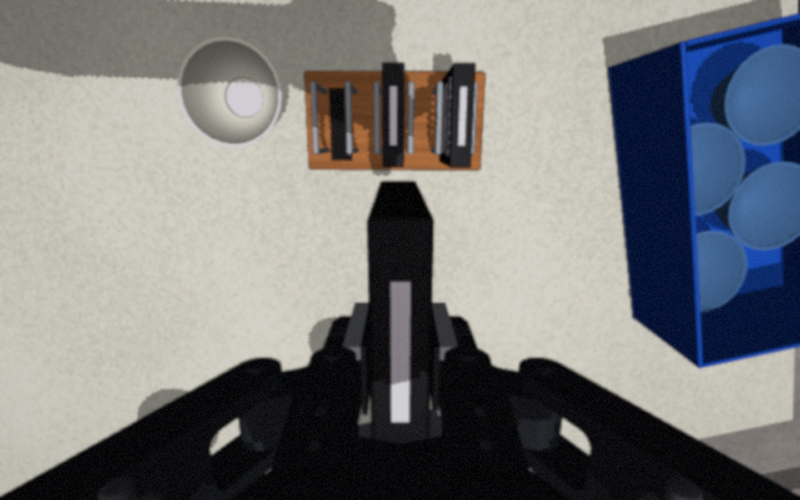

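The rack's top corners are at (305,71), (485,71), (481,168) and (309,169). The empty bay is the left one, with its mat at x 330–351, y 88–159. The hoops beside it are at x≈315 and 348.

```bash
python3 - <<'E'
from h import *
f=lambda x,y,z:w('wrist',x/1.25,y/1.25,z=z)
q=[f(x,y,.012) for x,y in[(305,71),(485,71),(481,168),(309,169)]]
c=np.mean(q,0);a=q[1]+q[2]-q[0]-q[3];b=q[0]+q[1]-q[2]-q[3]
print('ctr',c,'yaw',np.degrees(np.arctan2(a[1],a[0])),np.degrees(np.arctan2(-b[0],b[1])),np.linalg.norm(a)/2,np.linalg.norm(b)/2)
yaw=np.arctan2(a[1],a[0]); rx=np.array([np.cos(yaw),np.sin(yaw),0]); ry=np.array([-rx[1],rx[0],0])
print('bay from base',c-.062*rx)
m=[f(x,y,.015) for x,y in[(331,88),(351,88),(351,159),(331,159)]];mm=np.mean(m,0)
for k in m: print(((k-c)@rx).round(4),((k-c)@ry).round(4))
# hoops tops by depth
Cw=np.load('Cw.npy');X=(Cw-c)@rx;Y=(Cw-c)@ry;Z=Cw[...,2]
for lo,hi in[(.07,.085)]:
    g=(Z>lo)&(Z<hi)&(abs(Y)<.033)&(X<-.03)&(X>-.1); h=X[g]; print('hoop x',len(h),np.sort(h)[::max(1,len(h)//12)].round(4),'Y',np.percentile(Y[g],[2,98]).round(4))
for lo,hi in[(-.02,.03),(.035,.1)]:
    g=(Z>.11)&(Z<.13)&(X>lo)&(X<hi)&(abs(Y)<.07);print('spare',g.sum(),np.percentile(X[g],[2,50,98]).round(4),np.percentile(Y[g],[2,50,98]).round(4))
# cart held: tilt check top
E
```

```text
ctr [ 0.58223838 -0.26308073  0.012     ] yaw -13.28698728557406 -13.629360412234789 0.20255812206192558 0.10729584965691084
bay from base [ 0.52189805 -0.24883135  0.012     ]
-0.0716 0.0356
-0.0492 0.0355
-0.0517 -0.0424
-0.0751 -0.0423
hoop x 549 [-0.0835 -0.0821 -0.081  -0.0799 -0.0789 -0.0781 -0.0775 -0.0482 -0.0471
 -0.0461 -0.0452 -0.0443 -0.0434] Y [-0.0318  0.0319]
spare 1555 [-0.0112 -0.0013  0.0089] [-0.0434  0.0026  0.0433]
spare 1595 [0.0504 0.0599 0.0701] [-0.0436  0.0014  0.0428]
```

```bash
python3 - <<'E'
from h import *
o=robot.observe();R0=R.from_euler('xyz',o['orientation'],degrees=True).as_matrix()
T=(np.load('Cw.npy')-o['position'])@R0
for v in(180,200,225,260,290,310,330,342): print(v,T[v,308].round(4),T[v,330].round(4))
g=(abs(T[...,1])<.009)&(abs(T[...,0])<.06)&(T[...,2]>-.04)&(T[...,2]<-.01);P=T[g];print(len(P),P[:,0].min(),P[:,0].max(),np.polyfit(P[:,0],P[:,2],1))
print('y ext at top', np.percentile(T[(abs(T[...,0])<.044)&(T[...,2]>-.035)&(T[...,2]<-.015)&(abs(T[...,1])<.03)][:,1],[1,99]))
rel([.5209,-.2485,.20],Rdown(-13.4))
rel([.5209,-.2485,.110],Rdown(-13.4))
E
```

```text
180 [ 0.0416 -0.0026 -0.0222] [ 0.0416  0.0055 -0.0223]
200 [ 0.0342 -0.0026 -0.0232] [ 0.0343  0.0055 -0.0237]
225 [ 0.0241 -0.0028 -0.0221] [ 0.0242  0.0056 -0.0223]
260 [ 0.0092 -0.003  -0.0212] [ 0.0097  0.0057 -0.0222]
290 [-0.0031 -0.003  -0.0229] [-0.0036  0.0058 -0.022 ]
310 [-0.0129 -0.0032 -0.0219] [-0.0131  0.0059 -0.0215]
330 [-0.0225 -0.0033 -0.0218] [-0.023   0.006  -0.0212]
342 [-0.0279 -0.0033 -0.0224] [-0.029  0.006 -0.021]
8416 -0.03490970519671769 0.04447074238424271 [ 0.01733176 -0.0226363 ]
y ext at top [-0.01917096  0.02221874]
shift [ 8.73 -6.61 17.17] turn [0.0015 0.0014 0.0008] rows 4.9
shift [ 8.75 -6.62 26.17] turn [0.0015 0.0014 0.0008] rows 6.8
```

>>> {"api": "move_arm", "payload": {"targets": [[[4.4,-3.3,0],[0.001,0.001,0.001],0.1],[[8.7,-6.6,3],[0.001,0.001,0.001],0.1],[[8.7,-6.6,7],[0.001,0.001,0.001],0.1],[[8.7,-6.6,11],[0.001,0.001,0.001],0.1],[[8.7,-6.6,14],[0.001,0.001,0.001],0.1],[[8.7,-6.6,16],[0.001,0.001,0.001],0.1],[[8.7,-6.6,16],[0.001,0.001,0.001],0.1],[[8.7,-6.6,16],[0.001,0.001,0.001],0.1],[[8.7,-6.6,16],[0.001,0.001,0.001],0.1]]}}

```text
t: 10.68
position: [0.5226, -0.2503, 0.2138]
orientation: [179.8, 0.1, 76.5]
ft_force: [0.3, 0.2, -1.0]
finger_gap: 0.0192
gripper_force: 45.9
```

```bash
python3 - <<'E'
from h import *
o=robot.observe();print(o['position'],o['orientation'],o['ft_force'])
rel([.5209,-.2485,.112],Rdown(-13.4))
p,d=grab('wrist'); save(np.clip(p*1.4,0,255).astype(np.uint8),'wrist6.png',None,1.25)
E
```

```text
[ 0.52259981 -0.25026159  0.21381153] [1.79773226e+02 5.93538664e-02 7.64930581e+01] [ 0.29851846  0.17098059 -1.02498067]
shift [ 0.14 -0.25 10.18] turn [ 0.004   0.001  -0.0019] rows 2.4
```

View pics/wrist6.png

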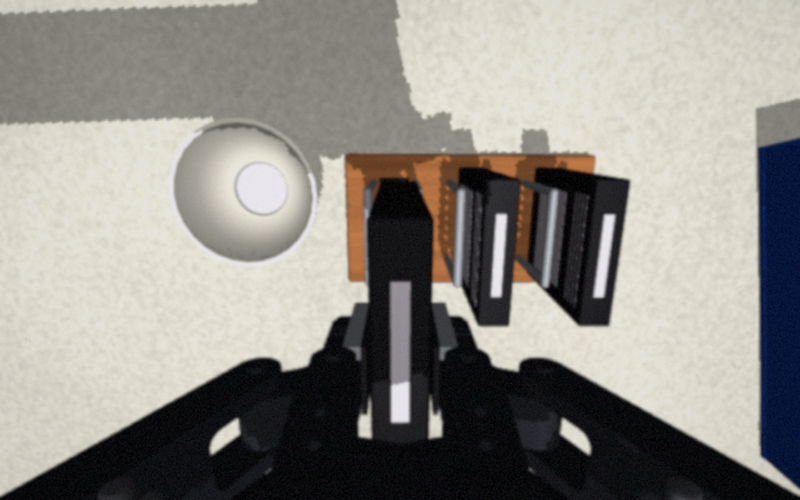

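The cartridge hangs over the empty bay, bounded by the hoops at about (370,230) and (460,235). I'll fix the small lateral error first, then lower it.

>>> {"api": "move_arm", "payload": {"targets": [[[0.15,-0.25,0],[0.004,0.001,-0.002],0.1],[[0.15,-0.25,1],[0.004,0.001,-0.002],0.1],[[0.15,-0.25,2.5],[0.004,0.001,-0.002],0.1],[[0.15,-0.25,4],[0.004,0.001,-0.002],0.1],[[0.15,-0.25,4],[0.004,0.001,-0.002],0.1],[[0.15,-0.25,5.5],[0.004,0.001,-0.002],0.1],[[0.15,-0.25,7],[0.004,0.001,-0.002],0.1],[[0.15,-0.25,8.5],[0.004,0.001,-0.002],0.1],[[0.15,-0.25,9.5],[0.004,0.001,-0.002],0.1],[[0.15,-0.25,10],[0.004,0.001,-0.002],0.1],[[0.15,-0.25,10],[0.004,0.001,-0.002],0.1],[[0.15,-0.25,10],[0.004,0.001,-0.002],0.1]]}}

```text
t: 11.73
position: [0.5192, -0.249, 0.1118]
orientation: [-179.8, -0.0, 76.5]
ft_force: [0.6, -0.9, -1.8]
finger_gap: 0.019
gripper_force: 45.8
```

```bash
python3 - <<'E'
from h import *
o=robot.observe();print(o['position'],o['orientation'],o['ft_force'])
rel([.5209,-.2485,.1025],Rdown(-13.4))
E
```

```text
[ 0.51918354 -0.24904441  0.11179531] [-1.79789237e+02 -3.63088365e-02  7.65043706e+01] [ 0.60005211 -0.94793398 -1.83783582]
shift [0.09 0.16 0.93] turn [-0.0037 -0.0006 -0.0017] rows 0.2
```

>>> {"api": "move_arm", "payload": {"targets": [[[0.08,0.13,0.2],[-0.003,0,-0.002],0.1],[[0.08,0.13,0.4],[-0.003,0,-0.002],0.1],[[0.08,0.13,0.55],[-0.003,0,-0.002],0.1],[[0.08,0.13,0.7],[-0.003,0,-0.002],0.1],[[0.08,0.13,0.75],[-0.003,0,-0.002],0.1],[[0.08,0.13,0.8],[-0.003,0,-0.002],0.1],[[0.08,0.13,0.8],[-0.003,0,-0.002],0.1]]}}

```text
t: 12.32
position: [0.5201, -0.2485, 0.1033]
orientation: [-179.9, -0.0, 76.6]
ft_force: [0.5, 0.2, -2.1]
finger_gap: 0.0193
gripper_force: 46.0
```

>>> {"api": "move_arm", "payload": {"targets": [[[0,0,0.05],[0,0,0],0.1],[[0,0,0.1],[0,0,0],0.1],[[0,0,0.15],[0,0,0],0.1],[[0,0,0.15],[0,0,0],0.1]]}}

```text
t: 12.65
position: [0.5205, -0.2482, 0.1031]
orientation: [-179.9, -0.0, 76.6]
ft_force: [-2.6, 1.7, 7.5]
finger_gap: 0.0186
gripper_force: 47.2
```

The cartridge is on the mat, at about 9 N. I'll ease off, let go and rise.

>>> {"api": "move_arm", "payload": {"targets": [[[0,0,-0.08],[0,0,0],0.1],[[0,0,-0.08],[0,0,0],0.24],[[0,0,-0.08],[0,0,0],0.3],[[0,0,-0.08],[0,0,0],0.42],[[0,0,-0.08],[0,0,0],0.42],[[0,0,-0.5],[0,0,0],0.42],[[0,0,-1.5],[0,0,0],0.42],[[0,0,-3],[0,0,0],0.42],[[0,0,-6],[0,0,0],0.42],[[0,0,-10],[0,0,0],0.42],[[0,0,-14],[0,0,0],0.42],[[0,0,-18],[0,0,0],0.42]]}}

```text
t: 13.65
position: [0.5202, -0.2482, 0.2845]
orientation: [-179.9, -0.0, 76.7]
ft_force: [1.3, -1.9, 0.3]
finger_gap: 0.0357
gripper_force: 0.0
```

>>> {"api": "move_arm", "payload": {"targets": [[[-8.7,3,-7],[0,0,0],0.42],[[-8.7,3,-7],[0,0,0],0.42],[[-8.7,3,-7],[0,0,0],0.42],[[-8.7,3,-7],[0,0,0],0.42],[[-8.7,3,-7],[0,0,0],0.42]]}}

```text
t: 14.07
position: [0.5296, -0.3419, 0.3531]
orientation: [179.9, -0.0, 76.4]
ft_force: [-0.2, 0.6, -0.9]
finger_gap: 0.0357
gripper_force: 0.0
```

```bash
python3 - <<'E'
from h import *
o=robot.observe();print(o['position'],o['finger_gap'])
p,d=grab('wrist'); Cw=cloud('wrist'); save(np.clip(p*1.4,0,255).astype(np.uint8),'wrist7.png',None,1.25)
c=np.array([.5822,-.2631,0]);a=np.radians(-13.4);rx=np.array([np.cos(a),np.sin(a),0]);ry=np.array([-rx[1],rx[0],0])
X=(Cw-c)@rx;Y=(Cw-c)@ry;Z=Cw[...,2]
for lo,hi in[(-.1,-.03),(-.02,.03),(.035,.1)]:
    g=(Z>.105)&(Z<.14)&(X>lo)&(X<hi)&(abs(Y)<.07);t=g&(Z>.118);print(g.sum(),np.percentile(X[t],[2,50,98]).round(4),np.percentile(Y[t],[2,98]).round(4),np.median(Z[t]))
E
```

```text
[ 0.52958877 -0.34190192  0.35314937] 0.03567126844070554
1787 [-0.0723 -0.0625 -0.0528] [-0.0425  0.0437] 0.12533080602119956
1735 [-0.0111 -0.0015  0.0082] [-0.043   0.0432] 0.12239252958198427
1915 [0.0508 0.0603 0.0703] [-0.044   0.0423] 0.12240065687674835
```

View pics/wrist7.png

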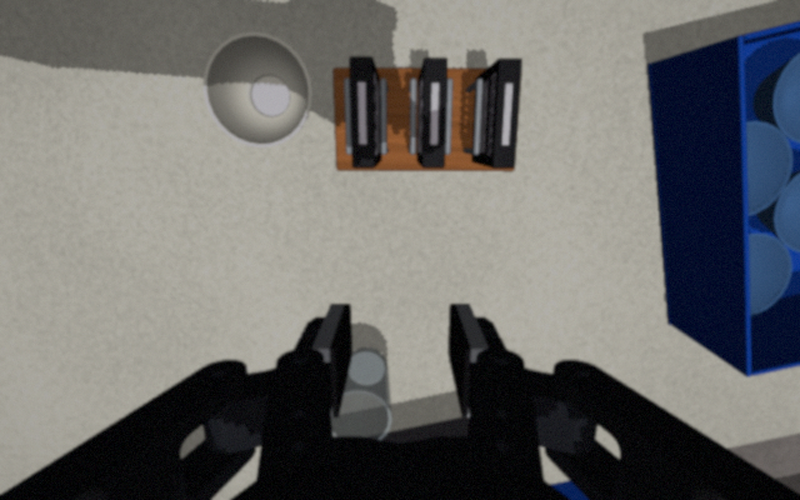

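The cartridge stands upright in the left bay at about (363,110). Its top is at 0.125 m, and it sits within about 1 mm of the bay centre. The spares have not moved.

```bash
python3 -c "
from workcell import robot;print(robot.hand_in())"
```

```text
the job is handed in; nothing more can be done
None
```

The job is handed in: I ejected the cartridge with its own (left) key, drew it out along its slot, and left it standing upright in the empty bay. It sits within about 1 mm of the mat's centre, and the arm touched nothing else I could see.

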